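# Make up the wash kit and the stain kit for hotel guests

## Robot

A 7-joint arm with a two-finger parallel gripper is mounted at the origin on the work surface. World frame = base frame: x ahead of the robot, y to its left, z up, the work surface at z = 0. Lengths are in m, angles in degrees, forces in N, time in s.
With the tool pointing down it reaches from about 0.425 to 0.875 m from the base axis. Payload 4.7 kg.
Tool frame: the origin (TCP) lies between the finger pads; the fingertips stand env.tip_reach ahead of it and the grasp point (between the pads) lies 2 mm behind it (env.tip_reach is the distance from the TCP to the fingertips, in m); z points along the fingers, y is the line along which they close (so a half turn about z gives the same grasp; the last joint's range is limited). The gripper opens to 87 mm and grips with 3 to 60 N. Pads are 19 mm wide; open, the fingers measure 117 mm over their backs; the gripper's body (75 mm by 190 mm) begins 51 mm behind the grasp point.
Start: joints at [70.48, 18.392, -4.016, 83.108, 1.295, 78.541, -3.26], TCP at [0.226, -0.61, 0.24] pointing down, gripper open.
Joint ranges: [-163.93, 163.93], [-17.29, 119.83], [-79.2, 71.16], [3.27, 140.29], [-89.18, 269.18], [5.43, 117.66], [-154.24, 154.24]. Speed limits (degrees/s): [147.25, 147.25, 180, 180, 180, 180, 180].

## Interface

Orientations are given as [roll, pitch, yaw] about the fixed x, y, z axes, in that order (R = Rz(yaw) Ry(pitch) Rx(roll)).
In Python, from cell import env, read_camera gives the robot as it stands. The module is installed in compiled form; this text tells all that it offers.
- The arm moves only by the shell command python3 -m handwheel [FORCE], which reads ROWS from standard input. ROWS is a JSON object with one list for each field, all of the same length, 1 to 8, a row being the entries at one place: tx, ty, tz (the shift in m), turn (a turn about the tool's z in degrees), aperture (the finger opening in m); each row is the pose to reach, as a shift and turn from the pose commanded when the command began, along the tool's axes at that moment; what a row does not reach only later rows make up. A row lasts 1/12 s, in which the tool goes at most 0.0417 m and 7.16 degrees, less where a joint would pass 70% of its speed; a pose out of reach is approached as far as the arm can. The fingers move at their own pace and stop on an object; FORCE is the grip in N (left out, the last holds). Time passes only in rows, so rows that do not move let the fingers close. It prints the time, the measured TCP pose, the force, the opening and the grip force at its end. Input that does not fit is refused with a message, and nothing moves.
- env.get_obs(): the state, without advancing time (a new reading comes with each control period).
- read_camera(name): name is "scene" or "top" or "wrist"; returns a dict with "color" (480x640x3 uint8, blue, green, red), "fx", "fy", "cx", "cy" (pixels), "world_from_camera" (4x4, takes a point from camera to world coordinates). Camera axes: x right, y down, z forward; pixel columns grow to the right and rows downward; lengths in m; the calibration is good to about 2 mm. A picture is of the moment at which its call begins. There is no depth.
- env.sign_off(): hands the job in; it is judged then, once.
The state is a dict: "time_s": time; "qpos": joint angles; "joint_velocities": joint speeds; "effort": joint torques, N m; "tool_pos": TCP position; "tool_rot": TCP orientation; "force": force on the tool from outside, world axes, zero at the start; "wrist_torque": the same for the moment, N m; "grip_width": finger opening in m; "grasp_force": force on a finger pad.
Only numpy, scipy, OpenCV 4.12 (cv2) and the standard library are available. Lean on these libraries where they do the work, as an engineer would, in place of code of your own. Each camera call takes 0.05 s, during which the arm holds its last target. There are 200 camera calls.

## Task

Make up two loan kits on the laundry-room counter: the wash kit in the white caddy (blue detergent bottle and yellow measuring cup) and the stain kit in the brown caddy (amber glass jar, palm brush and green carton). Stand each thing upright on the caddy's floor in a compartment of its own, whichever you like, and set it down gently, without letting it drop. Leave the white bleach bottle and the steel tin standing where they are.

Things in the scene. Friction and masses are not known exactly. Their poses are not given: they have to be found in the camera images.
- white_caddy: Open white plastic tray fixed to the counter, on the left or the right, its length within 0.3 rad of straight ahead: two square compartments in a row. 175 mm long (x axis), 90 wide (y), walls 22 high and 5 thick, floor 5 mm above the counter. Compartments are 80 x 80 mm inside, centred on the x axis at -42.5 and +42.5 mm. Origin: centre of the underside, on the counter.
- brown_caddy: Open wicker-brown tray fixed to the counter, on the left or the right, its length within 0.3 rad of straight ahead: three square compartments in a row. 260 mm long (x axis), 90 wide (y), walls 22 high and 5 thick, floor 5 mm above the counter. Compartments are 80 x 80 mm inside, centred on the x axis at -85, 0 and +85 mm. Origin: centre of the underside, on the counter.
- blue_bottle: Blue plastic detergent bottle with a white cap, round, 48 mm in diameter with straight sides up to 60 mm height, then a shoulder and neck, 105 mm tall with the cap; about 150 g. Origin: centre of its underside, z up its axis.
- yellow_cup: Yellow plastic measuring cup, open at the top, round, 60 mm tall, 54 mm across at the rim and tapering to 43 mm at the foot, wall 3 mm; about 40 g. Origin: centre of its underside, z up its axis.
- amber_jar: Squat amber glass jar of stain paste with a black lid, round, 50 mm in diameter with straight sides up to 50 mm height, then the lid, 47 mm in diameter, up to 66 mm; about 160 g. Origin: centre of its underside, z up its axis.
- palm_brush: Round palm brush, bristles down: cream bristle disc and pale wooden back, 54 mm diameter, up to 38 mm high, then a wooden knob 28 mm in diameter on top, from 38 to 66 mm high. About 90 g. Origin: centre of its underside, z up its axis.
- green_carton: Green carton of stain-remover tablets with a white band, 42 x 42 mm square and 85 mm tall, standing at any yaw; x and y axes square to its sides. About 120 g. Origin: centre of its underside, z up its axis.
- bleach_bottle: White bleach bottle with a red cap, 52 mm diameter, 105 mm tall, standing among the stock. It stays where it is. Origin: centre of its underside, z up its axis.
- token_tin: Plain steel tin, 70 mm diameter, 50 mm tall, standing beyond the stock. It stays where it is. Origin: centre of its underside, z up its axis.
Mind the look-alikes: they are no part of the job. What is meant by the yellow_cup is not purple, and is the larger of those in its own colour.

How it is judged:
By the outcome, as a careful person would: the job done as asked, in the order asked, and still so for the second after the job is handed in, with the robot touching nothing.
It also fails if it takes over 122 s, if anything falls off the work surface, if the arm or the gripper's body presses on something with over 40 N, if the wrist force passes 120 N, or if a joint passes its speed limit or range.

## Working session

There is one attempt and no reset: what is moved stays moved. The work goes in short steps, Python scripts to look and compute and a shell command to move; the robot and the scene stay as the last step left them, time stands still between calls to the robot, and variables do not carry over. Pictures are saved under pics/ and viewed, at most 14 in all, crops included, and the job is handed in when it is done.

```bash
mkdir -p pics
python3 - <<'E'
from cell import env, read_camera
import cv2
o=env.get_obs();print(o,env.tip_reach)
for n in("top","scene"):
    c=read_camera(n);cv2.imwrite(f"pics/{n}0.png",c["color"]);print(n,c["fx"],c["fy"],c["cx"],c["cy"],c["world_from_camera"])
E
```

```text
{'time_s': 0.0, 'qpos': array([70.48166635, 18.43970737, -4.01616315, 83.17484629,  1.29488508,
       78.53999551, -3.26143776]), 'joint_velocities': array([-0.02367311, -0.10190869,  0.0883038 ,  0.12826927, -0.00404825,
        0.00750849,  0.05662643]), 'effort': array([ 3.27777025e-04, -4.91289353e+01, -4.03906675e-01, -3.12527668e+01,
       -6.40024804e-02,  4.38906380e-02,  1.99510291e-04]), 'tool_pos': array([ 0.22556829, -0.60905413,  0.23845471]), 'tool_rot': array([-1.79890690e+02,  5.39676812e-03,  2.03272260e+01]), 'force': array([ 0.4005799 ,  0.32869852, -0.43496716]), 'wrist_torque': array([-0.0374542 ,  0.02870918,  0.00128908]), 'grasp_force': 0.0, 'grip_width': 0.08707293705571127} 0.017
top 499.00871546243343 499.00871546243343 316.00140941959506 236.9299864467157 [[-1.98124207e-02 -9.93570995e-01  1.11463650e-01  5.46033509e-01]
 [-9.99651440e-01  2.16316011e-02  1.51351275e-02  1.21317394e-04]
 [-1.74489609e-02 -1.11124935e-01 -9.93653251e-01  8.63238738e-01]
 [ 0.00000000e+00  0.00000000e+00  0.00000000e+00  1.00000000e+00]]
scene 463.58032348837617 463.58032348837617 312.51828479531594 234.03318009817235 [[-0.22150222  0.75190337 -0.62094935  1.1048993 ]
 [ 0.97511572  0.17684192 -0.13370215  0.09266546]
 [ 0.00927878 -0.63511279 -0.77236368  0.65822667]
 [ 0.          0.          0.          1.        ]]
```

View pics/top0.png

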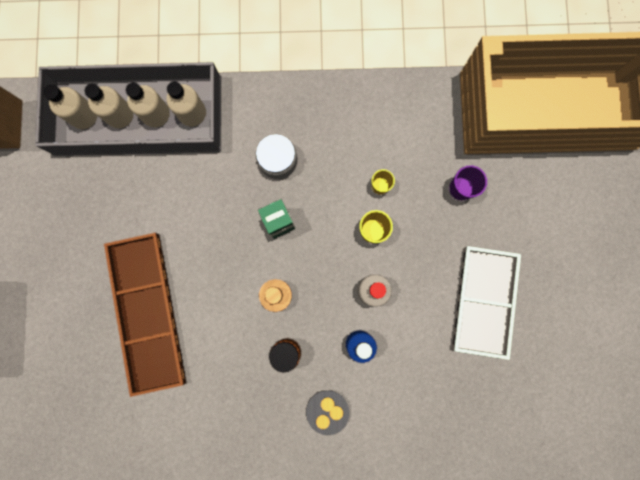

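View pics/scene0.png

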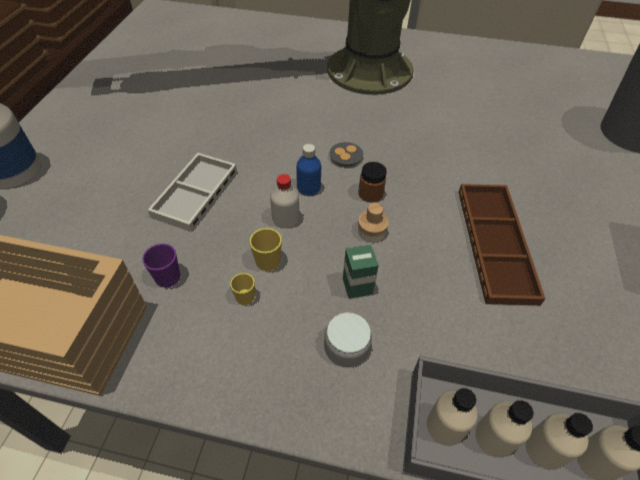

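The top view shows the white caddy on the right (~488,302) and the brown caddy on the left (~145,314). The blue bottle is at (362,348), with the bleach at (377,291) and the larger yellow cup at (376,227). The smaller yellow cup (383,181), the purple cup (470,182) and the coin dish (328,412) are look-alikes. The jar is at (284,357), the brush at (275,296), the carton at (276,217) and the tin at (276,152). The scene view agrees, and everything is standing upright.

```bash
cat > h.py <<'E'
import cv2,numpy as np
from cell import env,read_camera
def ray(c,px,z):
    px=np.atleast_2d(np.float64(px));T=c["world_from_camera"]
    d=np.c_[(px[:,0]-c["cx"])/c["fx"],(px[:,1]-c["cy"])/c["fy"],np.ones(len(px))]@T[:3,:3].T
    return (T[:3,3]+d*((z-T[2,3])/d[:,2])[:,None])[:,:2]
def blob(img,lo,hi,roi):
    x0,y0,x1,y1=roi;m=cv2.inRange(cv2.cvtColor(img[y0:y1,x0:x1],cv2.COLOR_BGR2HSV),lo,hi)
    c=max(cv2.findContours(m,0,2)[0],key=cv2.contourArea);return c[:,0]+[x0,y0]
E
python3 - <<'E'
from h import *
c=read_camera("top");I=c["color"];s=read_camera("scene");S=s["color"]
L=[("blue cap",I,c,(0,0,170),(179,90,255),(350,335,380,365),.105),
("cup rim",I,c,(22,120,60),(35,255,255),(355,208,398,250),.06),
("jar lid",I,c,(0,0,0),(179,255,45),(265,335,305,375),.066),
("knob",I,c,(5,80,215),(25,255,255),(262,285,287,307),.066),
("brush",I,c,(5,80,60),(25,255,255),(252,272,298,318),.038),
("carton",I,c,(60,90,75),(90,255,255),(255,198,297,240),.085),
("bleach cap",I,c,(0,150,150),(8,255,255),(360,280,395,305),.105),
("blue cap S",S,s,(0,0,130),(179,70,255),(300,143,318,158),.1),
("cup S",S,s,(20,100,60),(35,255,255),(245,225,288,272),.06),
("jar lid S",S,s,(0,0,0),(179,255,40),(355,160,390,182),.06),
("knob S",S,s,(5,60,60),(25,255,255),(364,200,386,214),.06),
("tin",I,c,(0,0,150),(179,70,255),(250,130,302,180),.05)]
for n,im,cam,lo,hi,roi,z in L:
    b=blob(im,lo,hi,roi);(p,r)=cv2.minEnclosingCircle(b);w=ray(cam,b,z).astype(np.float32)
    q=cv2.minAreaRect(w);ce,rr=cv2.minEnclosingCircle(w);print(n,np.round(p),round(r,1),"circ",np.round(ce,4),round(rr,4),"rect",np.round(q[0],4),np.round(q[1],4),round(q[2],1))
for n,roi,lo,hi in(("white",(440,235,535,370),(0,0,165),(179,60,255)),("brown",(95,225,195,405),(3,110,30),(15,255,255))):
    b=blob(I,lo,hi,roi);q=cv2.minAreaRect(ray(c,b,.022).astype(np.float32));print(n,q)
E
```

```text
blue cap [364. 350.] 7.8 circ [ 0.4595 -0.0564] 0.0114 rect [ 0.4594 -0.0564] [0.0208 0.022 ] 88.3
cup rim [376. 227.] 16.9 circ [ 0.6505 -0.0845] 0.0277 rect [ 0.6514 -0.0843] [0.053  0.0534] 16.2
jar lid [284. 356.] 14.3 circ [0.4483 0.0666] 0.0222 rect [0.4482 0.0662] [0.0409 0.0429] 29.4
knob [274. 295.] 15.3 circ [0.544  0.0804] 0.0245 rect [0.5433 0.0809] [0.0385 0.0332] 88.9
brush [275. 295.] 16.6 circ [0.5441 0.0821] 0.0274 rect [0.5441 0.0821] [0.0528 0.0524] 89.2
carton [275. 216.] 17.1 circ [0.6676 0.0763] 0.0273 rect [0.6675 0.0767] [0.0411 0.0396] 23.7
bleach cap [377. 290.] 7.9 circ [ 0.5484 -0.0792] 0.012 rect [ 0.5486 -0.0794] [0.0227 0.021 ] 88.8
blue cap S [308. 149.] 10.4 circ [ 0.4602 -0.0559] 0.023 rect [ 0.4605 -0.0559] [0.0336 0.0316] 13.4
cup S [266. 249.] 21.3 circ [ 0.6703 -0.0774] 0.044 rect [ 0.6708 -0.0792] [0.0867 0.0514] 15.3
jar lid S [374. 172.] 12.0 circ [0.4509 0.066 ] 0.0274 rect [0.4501 0.0674] [0.0509 0.0435] 8.9
knob S [374. 210.] 10.1 circ [0.5413 0.079 ] 0.0208 rect [0.5384 0.0783] [0.0311 0.0331] 13.3
tin [276. 154.] 35.4 circ [0.7786 0.0782] 0.0596 rect [0.778  0.0778] [0.086  0.0843] 89.1
white ((0.5268153548240662, -0.27024340629577637), (0.15761801600456238, 0.22542954981327057), 87.2891616821289)
brown ((0.5191094875335693, 0.30415886640548706), (0.2590603530406952, 0.09497545659542084), 11.148560523986816)
```

```bash
cat >> h.py <<'E'
def rel(x,y,z,yaw=0):
    o=env.get_obs();p=np.radians(o["tool_rot"][2]);d=np.array([x,y,z])-o["tool_pos"];C,S=np.cos(p),np.sin(p)
    print("dx %.4f dy %.4f dz %.4f turn %.1f"%(d[0]*C+d[1]*S,d[0]*S-d[1]*C,-d[2],o["tool_rot"][2]-yaw),"t",o["time_s"])
E
echo '{"tx": [0.2, 0.2, 0.2, 0.2, 0.2, 0.2, 0.2, 0.2], "ty": [-0.22, -0.22, -0.22, -0.22, -0.22, -0.22, -0.22, -0.22], "tz": [0, 0, 0, 0, 0, 0, 0, 0], "turn": [20.3, 20.3, 20.3, 20.3, 20.3, 20.3, 20.3, 20.3], "aperture": [0.087, 0.087, 0.087, 0.087, 0.087, 0.087, 0.087, 0.087]}' | python3 -m handwheel 20
python3 - <<'E'
from h import *
rel(.4595,-.0564,.24)
c=read_camera("top");print(ray(c,[(468,247),(520,254),(509,358),(455,350),(488,302.3),(462.5,299.5),(514,306)],.022))
E
```

```text
time_s: 0.87
tool_pos: [0.3406, -0.3263, 0.2398]
tool_rot: [-179.9, -0.1, 0.6]
force: [0.5, 0.1, 0.5]
grip_width: 0.0874
grasp_force: 0.0
dx 0.1217 dy -0.2687 dz -0.0002 turn 0.6 t 0.8667
[[ 0.61777033 -0.2426382 ]
 [ 0.60412897 -0.32879987]
 [ 0.43364025 -0.29977275]
 [ 0.44808892 -0.21223652]
 [ 0.52486384 -0.27076677]
 [ 0.53030427 -0.2288388 ]
 [ 0.5179451  -0.31329966]]
```

```bash
echo '{"tx": [0.122, 0.122, 0.122, 0.122, 0.122, 0.122, 0.122, 0.122], "ty": [-0.269, -0.269, -0.269, -0.269, -0.269, -0.269, -0.269, -0.269], "tz": [0, 0, 0, 0, 0, 0, 0, 0], "turn": [0.5, 0.5, 0.5, 0.5, 0.5, 0.5, 0.5, 0.5], "aperture": [0.087, 0.087, 0.087, 0.087, 0.087, 0.087, 0.087, 0.087]}' | python3 -m handwheel
echo '{"tx": [0, 0], "ty": [0, 0], "tz": [0, 0], "turn": [0, 0], "aperture": [0.087, 0.087]}' | python3 -m handwheel
python3 - <<'E'
from h import *
rel(.4595,-.0564,.057)
c=read_camera("wrist");cv2.imwrite("pics/w1.png",c["color"])
E
```

```text
time_s: 1.58
tool_pos: [0.4614, -0.0576, 0.2402]
tool_rot: [-179.8, -0.2, 0.1]
force: [-0.8, 0.7, -0.5]
grip_width: 0.0871
grasp_force: 0.0
time_s: 1.75
tool_pos: [0.4587, -0.0662, 0.2393]
tool_rot: [180.0, 0.0, -0.5]
force: [0.4, 0.2, -0.2]
grip_width: 0.0873
grasp_force: 0.0
dx 0.0008 dy -0.0098 dz 0.1823 turn -0.5 t 1.75
```

View pics/w1.png

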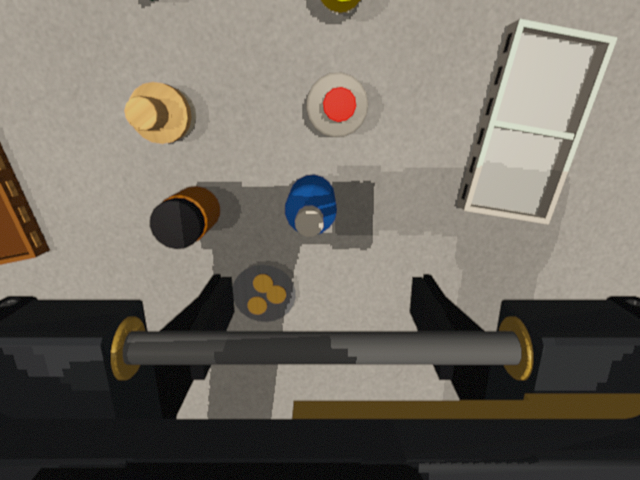

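The wrist view shows the fingers straddling the column through the blue bottle (310,205). The fingers are clear of the jar (180,220) and of the coin dish (263,290), which lies closer in.

```bash
echo '{"tx": [0.001, 0.001, 0.001, 0.001, 0.001], "ty": [-0.01, -0.01, -0.01, -0.01, -0.01], "tz": [0, 0.04, 0.08, 0.1, 0.1], "turn": [-0.5, -0.5, -0.5, -0.5, -0.5], "aperture": [0.087, 0.087, 0.087, 0.087, 0.087]}' | python3 -m handwheel
python3 - <<'E'
from h import *
rel(.4595,-.0564,.057)
c=read_camera("wrist");cv2.imwrite("pics/w2.png",c["color"])
E
```

```text
time_s: 2.22
tool_pos: [0.4558, -0.0552, 0.135]
tool_rot: [-179.9, 0.5, -0.1]
force: [-1.0, -0.4, 0.2]
grip_width: 0.0868
grasp_force: 0.0
dx 0.0037 dy 0.0012 dz 0.0780 turn -0.1 t 2.2167
```

View pics/w2.png

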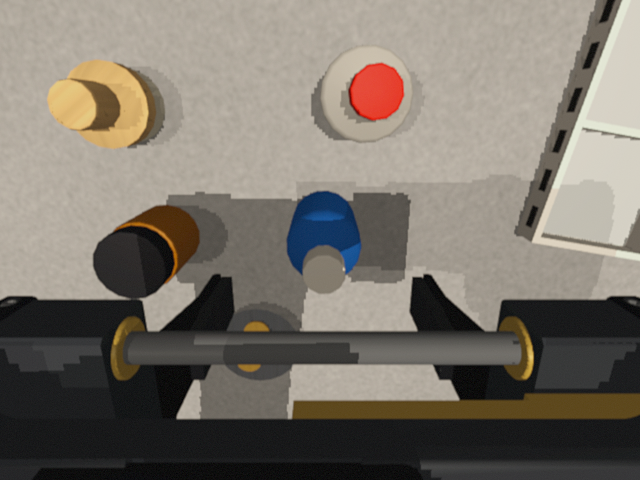

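The cap is at (323,270) and the fingers are centred at column ~322, so the gripper is aligned. I'll descend and grip.

```bash
echo '{"tx": [0.002, 0.002, 0.002, 0.002, 0.002], "ty": [0.001, 0.001, 0.001, 0.001, 0.001], "tz": [0.03, 0.06, 0.077, 0.077, 0.077], "turn": [0, 0, 0, 0, 0], "aperture": [0.087, 0.087, 0.087, 0.087, 0.087]}' | python3 -m handwheel 
echo '{"tx": [0, 0, 0, 0, 0, 0], "ty": [0, 0, 0, 0, 0, 0], "tz": [0, 0, 0, 0, 0, 0], "turn": [0, 0, 0, 0, 0, 0], "aperture": [0.03, 0.03, 0.03, 0.03, 0.03, 0.03]}' | python3 -m handwheel 20
echo '{"tx": [0, 0, 0], "ty": [0, 0, 0], "tz": [0, 0, 0], "turn": [0, 0, 0], "aperture": [0.03, 0.03, 0.03]}' | python3 -m handwheel 20
```

```text
time_s: 2.68
tool_pos: [0.4628, -0.0562, 0.0638]
tool_rot: [180.0, -0.1, -0.0]
force: [0.9, -0.4, 1.2]
grip_width: 0.0868
grasp_force: 0.0
time_s: 3.18
tool_pos: [0.462, -0.0558, 0.0629]
tool_rot: [180.0, -0.0, 0.0]
force: [0.5, 0.3, 0.3]
grip_width: 0.0548
grasp_force: 0.0
time_s: 3.43
tool_pos: [0.4619, -0.0559, 0.0627]
tool_rot: [180.0, -0.0, 0.0]
force: [-0.6, -0.1, 1.3]
grip_width: 0.0475
grasp_force: 20.0
```

```bash
echo '{"tx": [0, 0, 0, 0.002, 0.006, 0.012, 0.018, 0.022], "ty": [0, 0, 0, 0.03, 0.06, 0.1, 0.135, 0.17], "tz": [0.0, -0.03, -0.07, -0.1, -0.1, -0.1, -0.1, -0.1], "turn": [0, 0, 0, 0, 0, 0, 0, 0], "aperture": [0.03, 0.03, 0.03, 0.03, 0.03, 0.03, 0.03, 0.03]}' | python3 -m handwheel 30
echo '{"tx": [0, 0, 0, 0, 0], "ty": [0.03, 0.038, 0.038, 0.038, 0.038], "tz": [0, 0, 0, 0, 0], "turn": [5, 10, 10, 10, 10], "aperture": [0.03, 0.03, 0.03, 0.03, 0.03]}' | python3 -m handwheel
python3 - <<'E'
from h import *
rel(.484,-.2637,.069,-10)
c=read_camera("wrist");cv2.imwrite("pics/w3.png",c["color"])
E
```

```text
time_s: 4.1
tool_pos: [0.4838, -0.2274, 0.1622]
tool_rot: [180.0, 0.0, 0.0]
force: [1.1, 0.2, -1.0]
grip_width: 0.0471
grasp_force: 30.0
time_s: 4.52
tool_pos: [0.4841, -0.2616, 0.162]
tool_rot: [-179.9, 0.1, -9.7]
force: [-0.0, 1.1, -1.9]
grip_width: 0.0466
grasp_force: 30.0
dx 0.0003 dy 0.0021 dz 0.0930 turn 0.3 t 4.5167
```

View pics/w3.png

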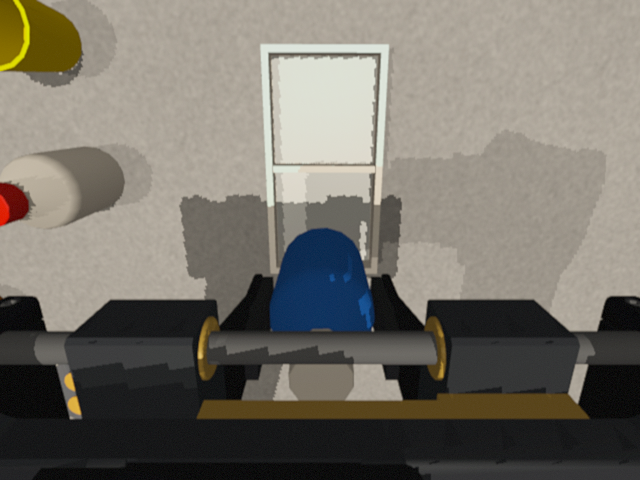

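The bottle is upright in the grip at (322,280), in line with the caddy (column ~325), and its near compartment lies below. I'll lower it.

```bash
echo '{"tx": [0, 0, 0, 0, 0, 0, 0], "ty": [0.002, 0.002, 0.002, 0.002, 0.002, 0.002, 0.002], "tz": [0.02, 0.05, 0.075, 0.087, 0.088, 0.089, 0.089], "turn": [0, 0, 0, 0, 0, 0, 0], "aperture": [0.03, 0.03, 0.03, 0.03, 0.03, 0.03, 0.03]}' | python3 -m handwheel 
echo '{"tx": [0, 0, 0, 0], "ty": [0, 0, 0, 0], "tz": [0.001, 0.002, 0.003, 0.003], "turn": [0, 0, 0, 0], "aperture": [0.03, 0.03, 0.03, 0.03]}' | python3 -m handwheel
```

```text
time_s: 5.15
tool_pos: [0.4848, -0.2656, 0.075]
tool_rot: [180.0, -0.1, -9.9]
force: [0.4, -0.4, -1.0]
grip_width: 0.0472
grasp_force: 30.0
time_s: 5.48
tool_pos: [0.4837, -0.2659, 0.0709]
tool_rot: [180.0, -0.0, -10.0]
force: [-0.0, 0.7, -2.2]
grip_width: 0.0472
grasp_force: 30.0
```

```bash
echo '{"tx": [0, 0, 0, 0], "ty": [0, 0, 0, 0], "tz": [0.001, 0.002, 0.003, 0.003], "turn": [0, 0, 0, 0], "aperture": [0.03, 0.03, 0.03, 0.03]}' | python3 -m handwheel 
echo '{"tx": [0, 0, 0], "ty": [0, 0, 0], "tz": [0.001, 0.001, 0.001], "turn": [0, 0, 0], "aperture": [0.03, 0.03, 0.03]}' | python3 -m handwheel
```

```text
time_s: 5.82
tool_pos: [0.4837, -0.2658, 0.0677]
tool_rot: [180.0, -0.0, -10.0]
force: [-0.9, -0.2, -0.2]
grip_width: 0.0471
grasp_force: 30.0
time_s: 6.07
tool_pos: [0.4839, -0.2658, 0.0677]
tool_rot: [180.0, -0.0, -10.0]
force: [-2.4, 0.2, 5.8]
grip_width: 0.0468
grasp_force: 30.0
```

Contact is at the expected height. I'll release, lift and head for the cup.

```bash
echo '{"tx": [0, 0, 0, 0, 0, 0], "ty": [0, 0, 0, 0, 0, 0], "tz": [0, 0, 0, 0, 0, 0], "turn": [0, 0, 0, 0, 0, 0], "aperture": [0.052, 0.056, 0.07, 0.085, 0.085, 0.085]}' | python3 -m handwheel 
echo '{"tx": [0, 0, 0, 0, 0, 0], "ty": [0, 0, 0, 0, 0, 0], "tz": [-0.04, -0.08, -0.12, -0.12, -0.12, -0.12], "turn": [0, 0, 0, -5, -10, -10], "aperture": [0.087, 0.087, 0.087, 0.087, 0.087, 0.087]}' | python3 -m handwheel
python3 - <<'E'
from h import *
rel(.651,-.0845,.19)
E
```

```text
time_s: 6.57
tool_pos: [0.4836, -0.2657, 0.0664]
tool_rot: [-180.0, 0.0, -10.0]
force: [0.1, 0.2, -0.0]
grip_width: 0.0747
grasp_force: 0.0
time_s: 7.07
tool_pos: [0.484, -0.2658, 0.1875]
tool_rot: [179.9, -0.1, 0.2]
force: [-0.7, 0.1, -0.4]
grip_width: 0.0869
grasp_force: 0.0
dx 0.1675 dy -0.1809 dz -0.0025 turn 0.2 t 7.0667
```

```bash
echo '{"tx": [0.167, 0.167, 0.167, 0.167, 0.167, 0.167, 0.167, 0.167], "ty": [-0.181, -0.181, -0.181, -0.181, -0.181, -0.181, -0.181, -0.181], "tz": [0, 0, 0, 0, 0, 0, 0, 0], "turn": [0, 0, 0, 0, 0, 0, 0, 0], "aperture": [0.087, 0.087, 0.087, 0.087, 0.087, 0.087, 0.087, 0.087]}' | python3 -m handwheel
echo '{"tx": [0, 0, 0, 0], "ty": [0, 0, 0, 0], "tz": [0.03, 0.06, 0.06, 0.06], "turn": [0, 0, 0, 0], "aperture": [0.087, 0.087, 0.087, 0.087]}' | python3 -m handwheel
python3 - <<'E'
from h import *
rel(.651,-.0845,.045)
c=read_camera("wrist");cv2.imwrite("pics/w4.png",c["color"])
E
```

```text
time_s: 7.73
tool_pos: [0.651, -0.0807, 0.1851]
tool_rot: [-179.9, 0.1, 0.2]
force: [-0.7, -1.3, 0.6]
grip_width: 0.0872
grasp_force: 0.0
time_s: 8.07
tool_pos: [0.6483, -0.0864, 0.1246]
tool_rot: [180.0, 0.3, -0.1]
force: [0.1, -0.5, 0.4]
grip_width: 0.0871
grasp_force: 0.0
dx 0.0027 dy -0.0019 dz 0.0796 turn -0.1 t 8.0667
```

View pics/w4.png

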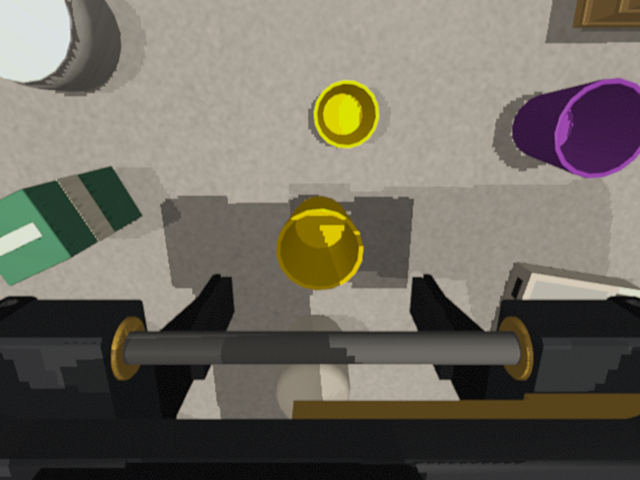

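The larger yellow cup is at (320,245), centred between the fingers at column ~322. The small cup (345,115) is clear.

```bash
echo '{"tx": [0.001, 0.001, 0.001, 0.001, 0.001, 0.001], "ty": [-0.001, -0.001, -0.001, -0.001, -0.001, -0.001], "tz": [0.03, 0.06, 0.079, 0.079, 0.079, 0.079], "turn": [0, 0, 0, 0, 0, 0], "aperture": [0.087, 0.087, 0.087, 0.087, 0.087, 0.087]}' | python3 -m handwheel 
echo '{"tx": [0, 0, 0, 0, 0, 0, 0, 0], "ty": [0, 0, 0, 0, 0, 0, 0, 0], "tz": [0.001, 0.001, 0.001, 0.001, 0.001, 0.001, 0.001, 0.001], "turn": [0, 0, 0, 0, 0, 0, 0, 0], "aperture": [0.06, 0.05, 0.04, 0.04, 0.04, 0.04, 0.04, 0.04]}' | python3 -m handwheel 12
echo '{"tx": [0, 0], "ty": [0, 0], "tz": [0, 0], "turn": [0, 0], "aperture": [0.04, 0.04]}' | python3 -m handwheel 12
```

```text
time_s: 8.62
tool_pos: [0.6535, -0.084, 0.0505]
tool_rot: [180.0, -0.2, -0.0]
force: [0.8, -0.2, 1.0]
grip_width: 0.0871
grasp_force: 0.0
time_s: 9.28
tool_pos: [0.6516, -0.0837, 0.0467]
tool_rot: [180.0, -0.0, 0.0]
force: [0.7, -0.9, 1.1]
grip_width: 0.0526
grasp_force: 11.9
time_s: 9.45
tool_pos: [0.6516, -0.0837, 0.0466]
tool_rot: [180.0, -0.0, 0.0]
force: [0.7, -0.7, 0.6]
grip_width: 0.0527
grasp_force: 11.9
```

```bash
echo '{"tx": [0, 0, 0, 0, -0.02, -0.035, -0.05, -0.065], "ty": [0, 0, 0, 0.02, 0.06, 0.095, 0.13, 0.16], "tz": [-0.02, -0.05, -0.09, -0.12, -0.13, -0.13, -0.13, -0.13], "turn": [0, 0, 0, 0, 0, 0, 0, 0], "aperture": [0.04, 0.04, 0.04, 0.04, 0.04, 0.04, 0.04, 0.04]}' | python3 -m handwheel
echo '{"tx": [-0.019, -0.019, -0.019, -0.019, -0.019], "ty": [0.03, 0.034, 0.034, 0.034, 0.034], "tz": [0, 0, 0, 0, 0], "turn": [5, 10, 10, 10, 10], "aperture": [0.04, 0.04, 0.04, 0.04, 0.04]}' | python3 -m handwheel
python3 - <<'E'
from h import *
rel(.568,-.278,.0516,-10)
c=read_camera("wrist");cv2.imwrite("pics/w5.png",c["color"])
E
```

```text
time_s: 10.12
tool_pos: [0.5853, -0.2467, 0.1768]
tool_rot: [179.9, -0.0, -0.1]
force: [-0.2, -1.6, -0.7]
grip_width: 0.052
grasp_force: 11.9
time_s: 10.53
tool_pos: [0.5685, -0.2754, 0.1765]
tool_rot: [-179.9, -0.0, -9.7]
force: [0.5, 0.3, 0.1]
grip_width: 0.0523
grasp_force: 11.9
dx -0.0000 dy 0.0027 dz 0.1249 turn 0.3 t 10.5333
```

View pics/w5.png

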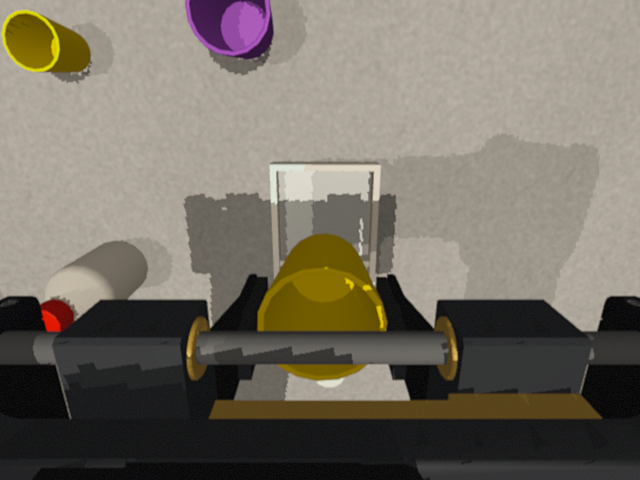

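The cup is held upright at (322,310), centred on the far compartment (column ~325). I'll lower it.

```bash
echo '{"tx": [0, 0, 0, 0, 0, 0, 0, 0], "ty": [0.002, 0.002, 0.002, 0.002, 0.002, 0.002, 0.002, 0.002], "tz": [0.03, 0.07, 0.1, 0.115, 0.119, 0.12, 0.12, 0.12], "turn": [0, 0, 0, 0, 0, 0, 0, 0], "aperture": [0.04, 0.04, 0.04, 0.04, 0.04, 0.04, 0.04, 0.04]}' | python3 -m handwheel 
echo '{"tx": [0, 0, 0, 0], "ty": [0, 0, 0, 0], "tz": [0.001, 0.002, 0.003, 0.003], "turn": [0, 0, 0, 0], "aperture": [0.04, 0.04, 0.04, 0.04]}' | python3 -m handwheel 
echo '{"tx": [0, 0, 0, 0], "ty": [0, 0, 0, 0], "tz": [0.001, 0.001, 0.001, 0.001], "turn": [0, 0, 0, 0], "aperture": [0.04, 0.04, 0.04, 0.04]}' | python3 -m handwheel
```

```text
time_s: 11.25
tool_pos: [0.5689, -0.2795, 0.0585]
tool_rot: [180.0, -0.2, -9.9]
force: [0.8, -0.2, -0.4]
grip_width: 0.0522
grasp_force: 11.9
time_s: 11.58
tool_pos: [0.5673, -0.2798, 0.0538]
tool_rot: [180.0, -0.0, -10.0]
force: [-0.8, 0.1, -0.6]
grip_width: 0.0522
grasp_force: 11.9
time_s: 11.92
tool_pos: [0.5673, -0.2796, 0.0525]
tool_rot: [180.0, 0.0, -10.0]
force: [0.9, 1.2, 0.5]
grip_width: 0.0524
grasp_force: 11.9
```

```bash
echo '{"tx": [0, 0, 0, 0], "ty": [0, 0, 0, 0], "tz": [0.001, 0.001, 0.001, 0.001], "turn": [0, 0, 0, 0], "aperture": [0.04, 0.04, 0.04, 0.04]}' | python3 -m handwheel 
echo '{"tx": [0, 0, 0, 0], "ty": [0, 0, 0, 0], "tz": [0.0005, 0.0005, 0.0005, 0.0005], "turn": [0, 0, 0, 0], "aperture": [0.04, 0.04, 0.04, 0.04]}' | python3 -m handwheel
```

```text
time_s: 12.25
tool_pos: [0.5674, -0.2797, 0.0517]
tool_rot: [180.0, -0.0, -10.0]
force: [-0.7, -0.5, -0.1]
grip_width: 0.0524
grasp_force: 11.9
time_s: 12.58
tool_pos: [0.5676, -0.2798, 0.0515]
tool_rot: [180.0, -0.0, -10.0]
force: [0.7, -0.5, 3.2]
grip_width: 0.0523
grasp_force: 11.8
```

```bash
echo '{"tx": [0, 0, 0, 0, 0, 0], "ty": [0, 0, 0, 0, 0, 0], "tz": [0, 0, 0, 0, 0, 0], "turn": [0, 0, 0, 0, 0, 0], "aperture": [0.056, 0.06, 0.075, 0.087, 0.087, 0.087]}' | python3 -m handwheel 
echo '{"tx": [0, 0, 0, 0, 0, 0], "ty": [0, 0, 0, 0, 0, 0], "tz": [-0.04, -0.08, -0.12, -0.14, -0.14, -0.14], "turn": [0, 0, 0, -5, -10, -10], "aperture": [0.087, 0.087, 0.087, 0.087, 0.087, 0.087]}' | python3 -m handwheel 
echo '{"tx": [-0.06, -0.06, -0.06, -0.06, -0.06, -0.06], "ty": [-0.173, -0.173, -0.173, -0.173, -0.173, -0.173], "tz": [0, 0, 0, 0, 0, 0], "turn": [0, 0, 0, 0, 0, 0], "aperture": [0.087, 0.087, 0.087, 0.087, 0.087, 0.087]}' | python3 -m handwheel 
echo '{"tx": [-0.06, -0.06, -0.06, -0.06, -0.06, -0.06], "ty": [-0.173, -0.173, -0.173, -0.173, -0.173, -0.173], "tz": [0, 0, 0, 0, 0, 0], "turn": [0, 0, 0, 0, 0, 0], "aperture": [0.087, 0.087, 0.087, 0.087, 0.087, 0.087]}' | python3 -m handwheel
python3 - <<'E'
from h import *
rel(.4485,.0663,.043)
E
```

```text
time_s: 13.08
tool_pos: [0.5671, -0.2795, 0.0508]
tool_rot: [-180.0, 0.0, -10.0]
force: [-0.4, 0.8, 0.3]
grip_width: 0.0791
grasp_force: 0.0
time_s: 13.58
tool_pos: [0.5683, -0.2798, 0.1933]
tool_rot: [179.9, -0.2, 0.2]
force: [-0.5, 0.0, -0.2]
grip_width: 0.0869
grasp_force: 0.0
time_s: 14.08
tool_pos: [0.5056, -0.1013, 0.1903]
tool_rot: [-180.0, 0.1, 0.3]
force: [0.3, 0.6, 0.1]
grip_width: 0.0873
grasp_force: 0.0
time_s: 14.58
tool_pos: [0.4459, 0.07, 0.1908]
tool_rot: [-180.0, 0.0, 0.3]
force: [0.5, -0.3, -0.0]
grip_width: 0.0871
grasp_force: 0.0
dx 0.0026 dy 0.0037 dz 0.1478 turn 0.3 t 14.5833
```

```bash
echo '{"tx": [0.001, 0.001, 0.001, 0.001], "ty": [0.001, 0.001, 0.001, 0.001], "tz": [0.04, 0.07, 0.07, 0.07], "turn": [0, 0, 0, 0], "aperture": [0.087, 0.087, 0.087, 0.087]}' | python3 -m handwheel
python3 - <<'E'
from h import *
rel(.4485,.0663,.043)
c=read_camera("wrist");cv2.imwrite("pics/w6.png",c["color"])
E
```

```text
time_s: 14.92
tool_pos: [0.4472, 0.0639, 0.1198]
tool_rot: [-180.0, 0.2, -0.1]
force: [-0.3, -0.5, 1.1]
grip_width: 0.087
grasp_force: 0.0
dx 0.0013 dy -0.0024 dz 0.0768 turn -0.1 t 14.9167
```

View pics/w6.png

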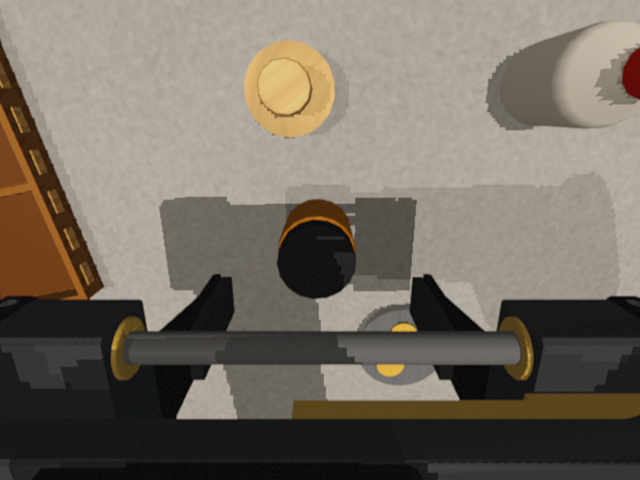

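The jar is at (317,250), centred to within ~3 mm, and the coin dish is behind the fingers. I'll descend.

```bash
echo '{"tx": [0.001, 0.001, 0.001, 0.001, 0.001, 0.001], "ty": [-0.002, -0.002, -0.002, -0.002, -0.002, -0.002], "tz": [0.03, 0.06, 0.079, 0.079, 0.079, 0.079], "turn": [0, 0, 0, 0, 0, 0], "aperture": [0.087, 0.087, 0.087, 0.087, 0.087, 0.087]}' | python3 -m handwheel 
echo '{"tx": [0, 0, 0, 0, 0, 0, 0, 0], "ty": [0, 0, 0, 0, 0, 0, 0, 0], "tz": [0.001, 0.001, 0.001, 0.001, 0.001, 0.001, 0.001, 0.001], "turn": [0, 0, 0, 0, 0, 0, 0, 0], "aperture": [0.06, 0.05, 0.04, 0.04, 0.04, 0.04, 0.04, 0.04]}' | python3 -m handwheel 30
echo '{"tx": [0, 0], "ty": [0, 0], "tz": [0, 0], "turn": [0, 0], "aperture": [0.03, 0.03]}' | python3 -m handwheel 30
```

```text
time_s: 15.47
tool_pos: [0.4512, 0.0672, 0.0442]
tool_rot: [180.0, -0.2, -0.0]
force: [-0.2, 0.3, 0.5]
grip_width: 0.0871
grasp_force: 0.0
time_s: 16.13
tool_pos: [0.4491, 0.0673, 0.0411]
tool_rot: [180.0, 0.0, 0.0]
force: [-0.6, -0.6, 1.3]
grip_width: 0.0493
grasp_force: 30.0
time_s: 16.3
tool_pos: [0.4491, 0.0673, 0.0411]
tool_rot: [180.0, 0.0, 0.0]
force: [-0.3, -0.9, 3.5]
grip_width: 0.0497
grasp_force: 30.0
```

```bash
echo '{"tx": [0, 0, 0, 0, -0.003, -0.006, -0.009, -0.012], "ty": [0, 0, 0, -0.02, -0.06, -0.1, -0.14, -0.18], "tz": [-0.02, -0.05, -0.08, -0.1, -0.1, -0.1, -0.1, -0.1], "turn": [0, 0, 0, 0, 0, 0, 0, 0], "aperture": [0.03, 0.03, 0.03, 0.03, 0.03, 0.03, 0.03, 0.03]}' | python3 -m handwheel
echo '{"tx": [-0.001, -0.001, -0.001, -0.001, -0.001], "ty": [-0.03, -0.043, -0.043, -0.043, -0.043], "tz": [0, 0, 0, 0, 0], "turn": [-5, -11, -11, -11, -11], "aperture": [0.03, 0.03, 0.03, 0.03, 0.03]}' | python3 -m handwheel
python3 - <<'E'
from h import *
rel(.436,.29,.0461,11)
c=read_camera("wrist");cv2.imwrite("pics/w7.png",c["color"])
E
```

```text
time_s: 16.97
tool_pos: [0.4365, 0.2486, 0.141]
tool_rot: [180.0, -0.0, -0.0]
force: [0.2, 0.6, -2.4]
grip_width: 0.049
grasp_force: 30.0
time_s: 17.38
tool_pos: [0.436, 0.2887, 0.1403]
tool_rot: [179.9, 0.1, 10.8]
force: [-0.6, -1.3, -1.9]
grip_width: 0.049
grasp_force: 30.0
dx 0.0002 dy -0.0013 dz 0.0942 turn -0.2 t 17.3833
```

View pics/w7.png

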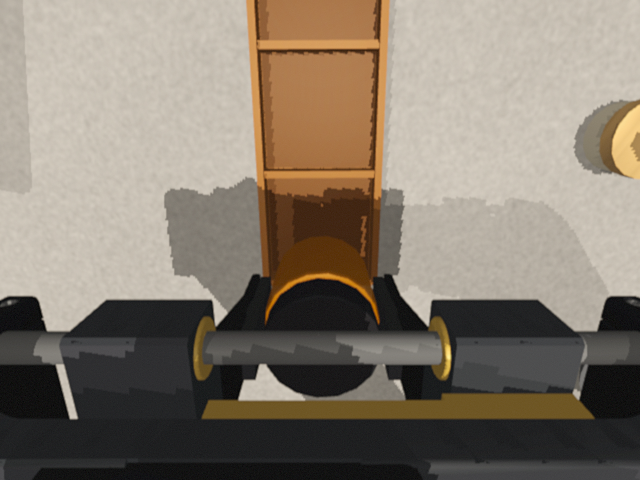

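The jar at (322,310) is centred on the brown caddy (column ~321), above its near compartment. I'll lower it.

```bash
echo '{"tx": [0, 0, 0, 0, 0, 0, 0, 0], "ty": [0, 0, 0, 0, 0, 0, 0, 0], "tz": [0.03, 0.06, 0.08, 0.087, 0.09, 0.09, 0.09, 0.09], "turn": [0, 0, 0, 0, 0, 0, 0, 0], "aperture": [0.03, 0.03, 0.03, 0.03, 0.03, 0.03, 0.03, 0.03]}' | python3 -m handwheel 
echo '{"tx": [0, 0, 0, 0], "ty": [0, 0, 0, 0], "tz": [0.001, 0.002, 0.003, 0.003], "turn": [0, 0, 0, 0], "aperture": [0.03, 0.03, 0.03, 0.03]}' | python3 -m handwheel 
echo '{"tx": [0, 0, 0, 0], "ty": [0, 0, 0, 0], "tz": [0.001, 0.001, 0.001, 0.001], "turn": [0, 0, 0, 0], "aperture": [0.03, 0.03, 0.03, 0.03]}' | python3 -m handwheel
```

```text
time_s: 18.1
tool_pos: [0.4371, 0.2908, 0.0525]
tool_rot: [-180.0, -0.2, 11.0]
force: [0.1, 0.1, -1.3]
grip_width: 0.0492
grasp_force: 30.0
time_s: 18.43
tool_pos: [0.436, 0.2903, 0.048]
tool_rot: [180.0, -0.0, 11.0]
force: [0.1, -1.3, -1.6]
grip_width: 0.0494
grasp_force: 30.0
time_s: 18.77
tool_pos: [0.4359, 0.2904, 0.047]
tool_rot: [180.0, 0.0, 11.0]
force: [-0.2, -0.6, -0.8]
grip_width: 0.0492
grasp_force: 30.0
```

```bash
echo '{"tx": [0, 0, 0, 0], "ty": [0, 0, 0, 0], "tz": [0.001, 0.001, 0.001, 0.001], "turn": [0, 0, 0, 0], "aperture": [0.03, 0.03, 0.03, 0.03]}' | python3 -m handwheel 
echo '{"tx": [0, 0, 0, 0], "ty": [0, 0, 0, 0], "tz": [0.0005, 0.0005, 0.0005, 0.0005], "turn": [0, 0, 0, 0], "aperture": [0.03, 0.03, 0.03, 0.03]}' | python3 -m handwheel
```

```text
time_s: 19.1
tool_pos: [0.4361, 0.2904, 0.0461]
tool_rot: [-180.0, -0.0, 11.0]
force: [-0.1, -0.3, -0.1]
grip_width: 0.0493
grasp_force: 30.0
time_s: 19.43
tool_pos: [0.4361, 0.2905, 0.0461]
tool_rot: [180.0, -0.0, 11.0]
force: [-0.9, -0.9, 4.5]
grip_width: 0.0493
grasp_force: 30.0
```

```bash
echo '{"tx": [0, 0, 0, 0, 0, 0], "ty": [0, 0, 0, 0, 0, 0], "tz": [0, 0, 0, 0, 0, 0], "turn": [0, 0, 0, 0, 0, 0], "aperture": [0.053, 0.057, 0.07, 0.08, 0.08, 0.08]}' | python3 -m handwheel 
echo '{"tx": [0, 0, 0, 0, 0, 0], "ty": [0, 0, 0, 0, 0, 0], "tz": [-0.04, -0.08, -0.12, -0.12, -0.12, -0.12], "turn": [0, 0, 0, 5, 11, 11], "aperture": [0.08, 0.08, 0.08, 0.08, 0.08, 0.08]}' | python3 -m handwheel 
echo '{"tx": [0.108, 0.108, 0.108, 0.108, 0.108, 0.108, 0.108, 0.108], "ty": [0.21, 0.21, 0.21, 0.21, 0.21, 0.21, 0.21, 0.21], "tz": [0, 0, 0, 0, 0, 0, 0, 0], "turn": [0, 0, 0, 0, 0, 0, 0, 0], "aperture": [0.087, 0.087, 0.087, 0.087, 0.087, 0.087, 0.087, 0.087]}' | python3 -m handwheel 
echo '{"tx": [0, 0, 0, 0], "ty": [0, 0, 0, 0], "tz": [0.03, 0.04, 0.04, 0.04], "turn": [0, 0, 0, 0], "aperture": [0.087, 0.087, 0.087, 0.087]}' | python3 -m handwheel
python3 - <<'E'
from h import *
rel(.544,.081,.058)
c=read_camera("wrist");cv2.imwrite("pics/w8.png",c["color"])
E
```

```text
time_s: 19.93
tool_pos: [0.4359, 0.2903, 0.0454]
tool_rot: [180.0, 0.0, 11.0]
force: [0.9, -1.4, -0.4]
grip_width: 0.0752
grasp_force: 0.0
time_s: 20.43
tool_pos: [0.4364, 0.2903, 0.1663]
tool_rot: [180.0, -0.1, -0.1]
force: [-0.5, 0.4, -0.8]
grip_width: 0.0804
grasp_force: 0.0
time_s: 21.1
tool_pos: [0.5443, 0.0782, 0.1645]
tool_rot: [-180.0, 0.1, -0.1]
force: [0.2, 0.0, -0.7]
grip_width: 0.0871
grasp_force: 0.0
time_s: 21.43
tool_pos: [0.543, 0.0817, 0.125]
tool_rot: [-180.0, 0.1, 0.2]
force: [-0.9, -0.5, 0.4]
grip_width: 0.0867
grasp_force: 0.0
dx 0.0010 dy 0.0007 dz 0.0670 turn 0.2 t 21.4333
```

View pics/w8.png

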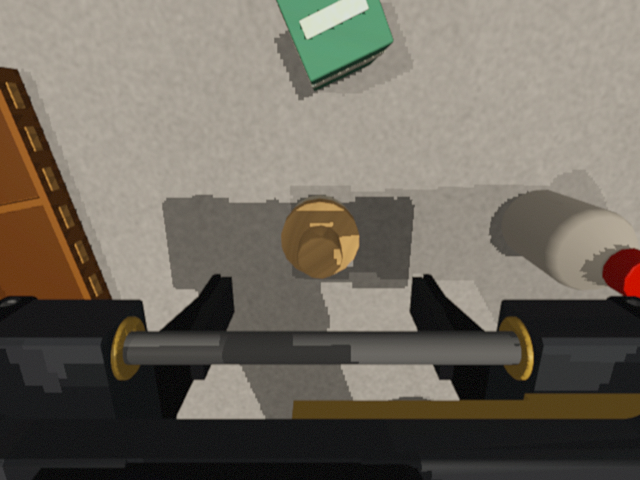

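The brush is at (320,245), centred. I'll descend and grip the knob.

```bash
echo '{"tx": [0.001, 0.001, 0.001, 0.001, 0.001, 0.001, 0.001], "ty": [0.001, 0.001, 0.001, 0.001, 0.001, 0.001, 0.001], "tz": [0.03, 0.055, 0.065, 0.065, 0.065, 0.065, 0.065], "turn": [0, 0, 0, 0, 0, 0, 0], "aperture": [0.087, 0.087, 0.087, 0.087, 0.06, 0.06, 0.05]}' | python3 -m handwheel 15
echo '{"tx": [0, 0, 0], "ty": [0, 0, 0], "tz": [0, 0, 0], "turn": [0, 0, 0], "aperture": [0.05, 0.04, 0.04]}' | python3 -m handwheel 20
```

```text
time_s: 22.07
tool_pos: [0.5464, 0.0798, 0.0623]
tool_rot: [-180.0, -0.2, 0.0]
force: [-0.2, 0.4, -0.0]
grip_width: 0.0741
grasp_force: 0.0
time_s: 22.32
tool_pos: [0.5454, 0.0793, 0.0611]
tool_rot: [180.0, -0.0, 0.0]
force: [0.6, -0.3, 0.3]
grip_width: 0.0549
grasp_force: 0.0
```

```bash
echo '{"tx": [-0.001, -0.001, -0.001, -0.001, -0.001, -0.001, -0.001, -0.001], "ty": [-0.001, -0.001, -0.001, -0.001, -0.001, -0.001, -0.001, -0.001], "tz": [0.003, 0.003, 0.003, 0.003, 0.003, 0.003, 0.003, 0.003], "turn": [0, 0, 0, 0, 0, 0, 0, 0], "aperture": [0.04, 0.03, 0.02, 0.02, 0.02, 0.02, 0.02, 0.02]}' | python3 -m handwheel 25
echo '{"tx": [0, 0, 0, 0], "ty": [0, 0, 0, 0], "tz": [0, 0, 0, 0], "turn": [0, 0, 0, 0], "aperture": [0.02, 0.01, 0.01, 0.01]}' | python3 -m handwheel 25
```

```text
time_s: 22.98
tool_pos: [0.544, 0.0803, 0.0574]
tool_rot: [180.0, 0.0, 0.0]
force: [0.1, -0.3, -1.1]
grip_width: 0.027
grasp_force: 25.0
time_s: 23.32
tool_pos: [0.544, 0.0803, 0.0575]
tool_rot: [180.0, 0.0, 0.0]
force: [-0.1, 0.4, -2.0]
grip_width: 0.0274
grasp_force: 25.0
```

```bash
echo '{"tx": [0, 0, 0, 0, -0.005, -0.01, -0.015, -0.02], "ty": [0, 0, 0, -0.02, -0.06, -0.1, -0.14, -0.18], "tz": [-0.02, -0.05, -0.08, -0.1, -0.1, -0.1, -0.1, -0.1], "turn": [0, 0, 0, 0, 0, 0, 0, 0], "aperture": [0.01, 0.01, 0.01, 0.01, 0.01, 0.01, 0.01, 0.01]}' | python3 -m handwheel
echo '{"tx": [-0.005, -0.005, -0.005, -0.005, -0.005], "ty": [-0.03, -0.046, -0.046, -0.046, -0.046], "tz": [0, 0, 0, 0, 0], "turn": [-5, -11, -11, -11, -11], "aperture": [0.01, 0.01, 0.01, 0.01, 0.01]}' | python3 -m handwheel
python3 - <<'E'
from h import *
rel(.519,.3065,.0625,11)
c=read_camera("wrist");cv2.imwrite("pics/w9.png",c["color"])
E
```

```text
time_s: 23.98
tool_pos: [0.5238, 0.2617, 0.1578]
tool_rot: [180.0, -0.1, -0.0]
force: [-0.1, 0.5, -1.3]
grip_width: 0.0273
grasp_force: 25.0
time_s: 24.4
tool_pos: [0.5194, 0.305, 0.1571]
tool_rot: [179.9, 0.0, 10.9]
force: [-0.3, -0.7, -1.1]
grip_width: 0.027
grasp_force: 25.0
dx -0.0001 dy -0.0016 dz 0.0946 turn -0.1 t 24.4
```

View pics/w9.png

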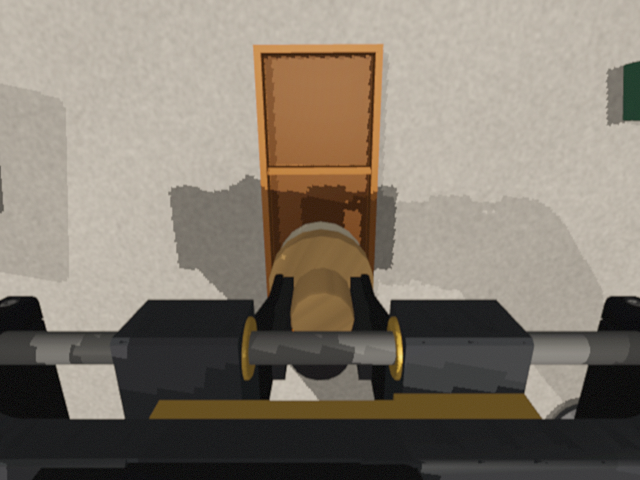

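The brush at (322,280) is upright and centred on the middle compartment. I'll lower it.

```bash
echo '{"tx": [0, 0, 0, 0, 0, 0, 0, 0], "ty": [0, 0, 0, 0, 0, 0, 0, 0], "tz": [0.03, 0.06, 0.08, 0.087, 0.09, 0.09, 0.09, 0.09], "turn": [0, 0, 0, 0, 0, 0, 0, 0], "aperture": [0.01, 0.01, 0.01, 0.01, 0.01, 0.01, 0.01, 0.01]}' | python3 -m handwheel 
echo '{"tx": [0, 0, 0, 0], "ty": [0, 0, 0, 0], "tz": [0.001, 0.002, 0.003, 0.003], "turn": [0, 0, 0, 0], "aperture": [0.01, 0.01, 0.01, 0.01]}' | python3 -m handwheel 
echo '{"tx": [0, 0, 0, 0], "ty": [0, 0, 0, 0], "tz": [0.001, 0.001, 0.001, 0.001], "turn": [0, 0, 0, 0], "aperture": [0.01, 0.01, 0.01, 0.01]}' | python3 -m handwheel
```

```text
time_s: 25.12
tool_pos: [0.5201, 0.3068, 0.0692]
tool_rot: [-180.0, -0.2, 11.0]
force: [-0.5, 0.8, -1.8]
grip_width: 0.0276
grasp_force: 25.0
time_s: 25.45
tool_pos: [0.5189, 0.3063, 0.0645]
tool_rot: [180.0, 0.0, 11.0]
force: [-0.2, 0.3, -2.5]
grip_width: 0.027
grasp_force: 25.0
time_s: 25.78
tool_pos: [0.5189, 0.3064, 0.0635]
tool_rot: [180.0, 0.0, 11.0]
force: [1.1, -0.2, -0.8]
grip_width: 0.0272
grasp_force: 25.0
```

```bash
echo '{"tx": [0, 0, 0, 0], "ty": [0, 0, 0, 0], "tz": [0.001, 0.001, 0.001, 0.001], "turn": [0, 0, 0, 0], "aperture": [0.01, 0.01, 0.01, 0.01]}' | python3 -m handwheel 
echo '{"tx": [0, 0, 0, 0], "ty": [0, 0, 0, 0], "tz": [0.0005, 0.0005, 0.0005, 0.0005], "turn": [0, 0, 0, 0], "aperture": [0.01, 0.01, 0.01, 0.01]}' | python3 -m handwheel
```

```text
time_s: 26.12
tool_pos: [0.519, 0.3063, 0.0625]
tool_rot: [180.0, 0.0, 11.0]
force: [-0.2, -0.2, -1.1]
grip_width: 0.027
grasp_force: 25.0
time_s: 26.45
tool_pos: [0.5191, 0.3065, 0.0623]
tool_rot: [180.0, -0.0, 11.0]
force: [-0.3, -0.5, 2.2]
grip_width: 0.027
grasp_force: 25.0
```

```bash
echo '{"tx": [0, 0, 0, 0, 0], "ty": [0, 0, 0, 0, 0], "tz": [0, 0, 0, 0, 0], "turn": [0, 0, 0, 0, 0], "aperture": [0.032, 0.04, 0.05, 0.06, 0.06]}' | python3 -m handwheel 
echo '{"tx": [0, 0, 0, 0], "ty": [0, 0, 0, 0], "tz": [-0.04, -0.08, -0.12, -0.12], "turn": [0, 0, 0, 0], "aperture": [0.06, 0.06, 0.07, 0.08]}' | python3 -m handwheel 
echo '{"tx": [0.102, 0.102, 0.102, 0.102, 0.102, 0.102, 0.102, 0.102], "ty": [0.254, 0.254, 0.254, 0.254, 0.254, 0.254, 0.254, 0.254], "tz": [0, 0, 0, 0, 0, 0, 0, 0], "turn": [-12.7, -12.7, -12.7, -12.7, -12.7, -12.7, -12.7, -12.7], "aperture": [0.087, 0.087, 0.087, 0.087, 0.087, 0.087, 0.087, 0.087]}' | python3 -m handwheel 
echo '{"tx": [0, 0, 0, 0], "ty": [0, 0, 0, 0], "tz": [0.03, 0.04, 0.04, 0.04], "turn": [0, 0, 0, 0], "aperture": [0.087, 0.087, 0.087, 0.087]}' | python3 -m handwheel
python3 - <<'E'
from h import *
rel(.6675,.0765,.052,23.7)
c=read_camera("wrist");cv2.imwrite("pics/w10.png",c["color"])
E
```

```text
time_s: 26.87
tool_pos: [0.519, 0.3063, 0.0619]
tool_rot: [180.0, 0.0, 11.0]
force: [-0.5, -0.8, 1.2]
grip_width: 0.0508
grasp_force: 0.0
time_s: 27.2
tool_pos: [0.5223, 0.3098, 0.1904]
tool_rot: [-179.8, -0.7, 11.0]
force: [0.1, 1.3, 0.6]
grip_width: 0.0666
grasp_force: 0.0
time_s: 27.87
tool_pos: [0.6711, 0.0671, 0.1805]
tool_rot: [179.8, 0.1, 23.1]
force: [-0.3, -0.7, -0.2]
grip_width: 0.0866
grasp_force: 0.0
time_s: 28.2
tool_pos: [0.6668, 0.0774, 0.1414]
tool_rot: [-180.0, 0.1, 23.8]
force: [0.2, -0.2, 0.4]
grip_width: 0.087
grasp_force: 0.0
dx 0.0003 dy 0.0011 dz 0.0894 turn 0.1 t 28.2
```

View pics/w10.png

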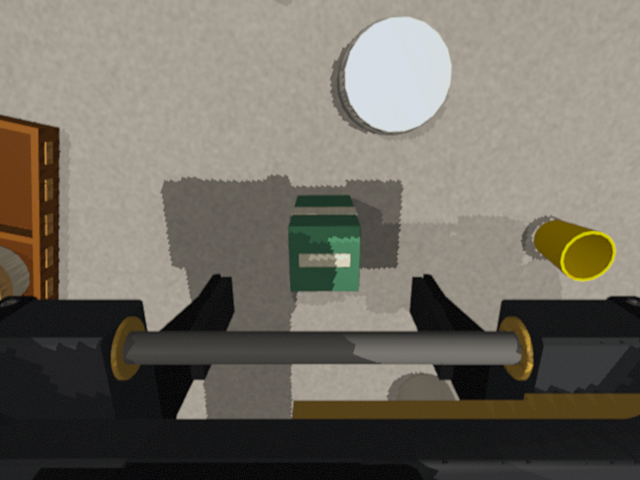

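The carton at (324,255) is square to the gripper and centred. I'll descend and grip.

```bash
echo '{"tx": [0, 0, 0, 0, 0, 0, 0], "ty": [0.001, 0.001, 0.001, 0.001, 0.001, 0.001, 0.001], "tz": [0.03, 0.06, 0.085, 0.088, 0.088, 0.088, 0.088], "turn": [0, 0, 0, 0, 0, 0, 0], "aperture": [0.087, 0.087, 0.087, 0.087, 0.08, 0.06, 0.05]}' | python3 -m handwheel 15
echo '{"tx": [0, 0, 0, 0, 0, 0, 0, 0], "ty": [0, 0, 0, 0, 0, 0, 0, 0], "tz": [0, 0, 0, 0, 0, 0, 0, 0], "turn": [0, 0, 0, 0, 0, 0, 0, 0], "aperture": [0.04, 0.03, 0.03, 0.03, 0.03, 0.03, 0.03, 0.03]}' | python3 -m handwheel 20
echo '{"tx": [0, 0], "ty": [0, 0], "tz": [0, 0], "turn": [0, 0], "aperture": [0.03, 0.03]}' | python3 -m handwheel 20
python3 - <<'E'
from h import *
rel(.6025,.323,.16,11)
E
```

```text
time_s: 28.83
tool_pos: [0.6698, 0.0764, 0.0568]
tool_rot: [179.9, -0.2, 23.7]
force: [-0.4, -0.7, 0.2]
grip_width: 0.0746
grasp_force: 0.0
time_s: 29.5
tool_pos: [0.6682, 0.0757, 0.0543]
tool_rot: [180.0, -0.0, 23.7]
force: [-0.7, -0.4, 2.1]
grip_width: 0.0421
grasp_force: 20.0
time_s: 29.67
tool_pos: [0.6682, 0.0757, 0.0543]
tool_rot: [180.0, -0.0, 23.7]
force: [-1.1, 0.1, 2.6]
grip_width: 0.0421
grasp_force: 20.0
dx 0.0394 dy -0.2529 dz -0.1057 turn 12.7 t 29.6667
```

```bash
echo '{"tx": [0, 0, 0, 0.002, 0.01, 0.015, 0.02, 0.026], "ty": [0, 0, 0, -0.02, -0.06, -0.1, -0.14, -0.18], "tz": [-0.02, -0.05, -0.08, -0.1, -0.1, -0.1, -0.1, -0.1], "turn": [0, 0, 0, 0, 0, 0, 0, 0], "aperture": [0.03, 0.03, 0.03, 0.03, 0.03, 0.03, 0.03, 0.03]}' | python3 -m handwheel 25
echo '{"tx": [0.006, 0.013, 0.013, 0.013, 0.013, 0.013], "ty": [-0.03, -0.06, -0.073, -0.073, -0.073, -0.073], "tz": [0, 0, 0, 0, 0, 0], "turn": [5, 10, 12.7, 12.7, 12.7, 12.7], "aperture": [0.03, 0.03, 0.03, 0.03, 0.03, 0.03]}' | python3 -m handwheel
python3 - <<'E'
from h import *
rel(.6025,.323,.0593,11)
c=read_camera("wrist");cv2.imwrite("pics/w11.png",c["color"])
E
```

```text
time_s: 30.33
tool_pos: [0.6185, 0.2521, 0.1536]
tool_rot: [180.0, 0.0, 23.7]
force: [1.0, 0.2, -0.9]
grip_width: 0.042
grasp_force: 25.0
time_s: 30.83
tool_pos: [0.6029, 0.3209, 0.1533]
tool_rot: [179.9, 0.0, 11.0]
force: [0.0, 0.1, -0.4]
grip_width: 0.0417
grasp_force: 25.0
dx 0.0001 dy -0.0022 dz 0.0940 turn -0.0 t 30.8333
```

View pics/w11.png

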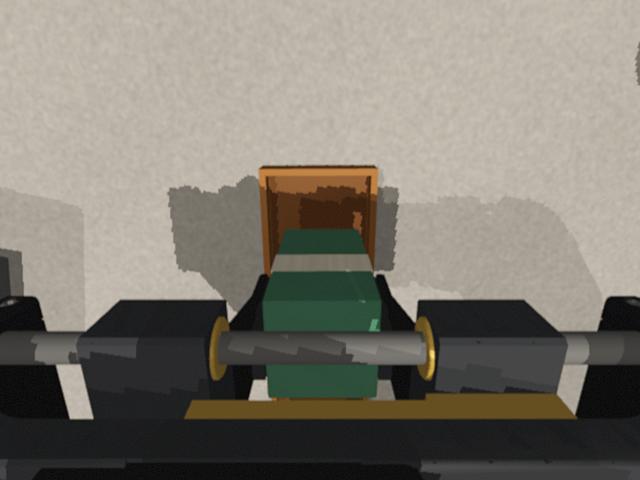

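The carton at (321,300) is square to the far compartment and centred on it. I'll lower it.

```bash
echo '{"tx": [0, 0, 0, 0, 0, 0, 0, 0], "ty": [-0.001, -0.001, -0.001, -0.001, -0.001, -0.001, -0.001, -0.001], "tz": [0.03, 0.06, 0.08, 0.087, 0.09, 0.09, 0.09, 0.09], "turn": [0, 0, 0, 0, 0, 0, 0, 0], "aperture": [0.03, 0.03, 0.03, 0.03, 0.03, 0.03, 0.03, 0.03]}' | python3 -m handwheel 
echo '{"tx": [0, 0, 0, 0], "ty": [0, 0, 0, 0], "tz": [0.001, 0.002, 0.003, 0.003], "turn": [0, 0, 0, 0], "aperture": [0.03, 0.03, 0.03, 0.03]}' | python3 -m handwheel 
echo '{"tx": [0, 0, 0, 0], "ty": [0, 0, 0, 0], "tz": [0.001, 0.001, 0.001, 0.001], "turn": [0, 0, 0, 0], "aperture": [0.03, 0.03, 0.03, 0.03]}' | python3 -m handwheel
```

```text
time_s: 31.55
tool_pos: [0.6029, 0.3244, 0.0659]
tool_rot: [-180.0, -0.2, 11.0]
force: [1.1, 0.1, -0.8]
grip_width: 0.0417
grasp_force: 25.0
time_s: 31.88
tool_pos: [0.6017, 0.3239, 0.061]
tool_rot: [180.0, -0.0, 11.0]
force: [-0.3, 0.3, -0.3]
grip_width: 0.0417
grasp_force: 25.0
time_s: 32.22
tool_pos: [0.6017, 0.324, 0.0599]
tool_rot: [180.0, 0.0, 11.0]
force: [-0.4, -0.1, -0.6]
grip_width: 0.0415
grasp_force: 25.0
```

```bash
echo '{"tx": [0, 0, 0, 0], "ty": [0, 0, 0, 0], "tz": [0.001, 0.001, 0.001, 0.001], "turn": [0, 0, 0, 0], "aperture": [0.03, 0.03, 0.03, 0.03]}' | python3 -m handwheel 
echo '{"tx": [0, 0, 0], "ty": [0, 0, 0], "tz": [0.0003, 0.0003, 0.0003], "turn": [0, 0, 0], "aperture": [0.03, 0.03, 0.03]}' | python3 -m handwheel
```

```text
time_s: 32.55
tool_pos: [0.602, 0.3242, 0.0593]
tool_rot: [-180.0, -0.0, 11.0]
force: [0.7, -0.2, 1.5]
grip_width: 0.0419
grasp_force: 25.0
time_s: 32.8
tool_pos: [0.602, 0.3242, 0.0593]
tool_rot: [-180.0, -0.0, 11.0]
force: [-0.2, -0.1, 4.7]
grip_width: 0.0418
grasp_force: 25.0
```

```bash
echo '{"tx": [0, 0, 0, 0, 0], "ty": [0, 0, 0, 0, 0], "tz": [0, 0, 0, 0, 0], "turn": [0, 0, 0, 0, 0], "aperture": [0.046, 0.052, 0.065, 0.075, 0.075]}' | python3 -m handwheel 
echo '{"tx": [0, 0, 0, 0, 0], "ty": [0, 0, 0, 0, 0], "tz": [-0.04, -0.08, -0.12, -0.16, -0.17], "turn": [0, 0, 0, 0, 0], "aperture": [0.07, 0.07, 0.07, 0.07, 0.07]}' | python3 -m handwheel 
echo '{"tx": [0, 0, 0, 0, 0, 0, 0, 0], "ty": [0.3, 0.3, 0.3, 0.3, 0.3, 0.3, 0.3, 0.3], "tz": [0, 0, 0, 0, 0, 0, 0, 0], "turn": [0, 0, 0, 0, 0, 0, 0, 0], "aperture": [0.07, 0.07, 0.07, 0.07, 0.07, 0.07, 0.07, 0.07]}' | python3 -m handwheel 
echo '{"tx": [0, 0], "ty": [0, 0], "tz": [0, 0], "turn": [0, 0], "aperture": [0.07, 0.07]}' | python3 -m handwheel
python3 - <<'E'
from h import *
t,s=[read_camera(n)["color"] for n in("top","scene")]
cv2.imwrite("pics/end.png",cv2.resize(np.vstack([t[100:420],s[100:380]]),None,fx=.98,fy=.98))
E
```

```text
time_s: 33.22
tool_pos: [0.6017, 0.3238, 0.0584]
tool_rot: [180.0, 0.0, 11.0]
force: [0.6, 0.2, -0.3]
grip_width: 0.0643
grasp_force: 0.0
time_s: 33.63
tool_pos: [0.6037, 0.3262, 0.2365]
tool_rot: [-179.8, -0.6, 11.0]
force: [0.6, 1.1, 0.7]
grip_width: 0.0702
grasp_force: 0.0
time_s: 34.3
tool_pos: [0.6608, 0.0179, 0.2277]
tool_rot: [179.6, 0.1, 10.3]
force: [-0.0, -1.8, -0.2]
grip_width: 0.0699
grasp_force: 0.0
time_s: 34.47
tool_pos: [0.6591, 0.0288, 0.2283]
tool_rot: [-180.0, 0.0, 10.9]
force: [-0.8, 0.8, 0.1]
grip_width: 0.0703
grasp_force: 0.0
```

View pics/end.png

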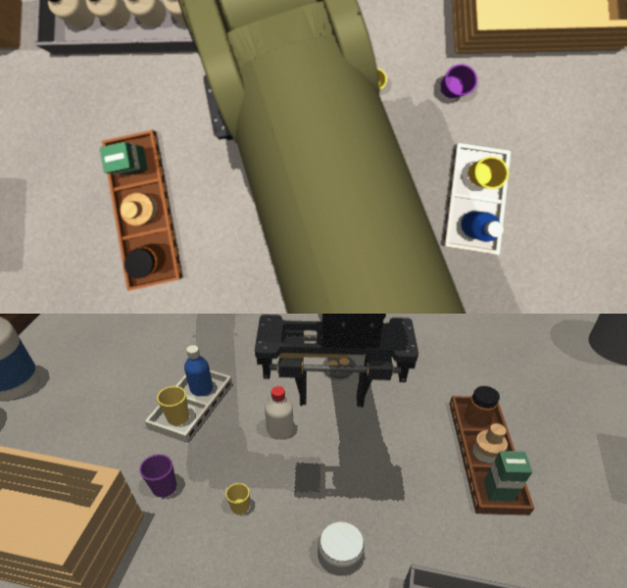

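The final picture shows all five things upright, each in its own compartment. The blue bottle (480,225) and cup (488,172) are in the white caddy, and the carton, brush and jar (~120–140, 158–262) are in the brown one. The bleach (280,412) and tin (341,545) are untouched and the arm is clear.

```bash
python3 -c "from cell import env;print(env.sign_off())"
```

```text
the job is handed in; nothing more can be done
None
```

Both kits are made up and the job is handed in at about 35 s of the 122 s; all five things stand upright in their own compartments, and the bleach bottle and tin were left where they stood.

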